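Weigh the fitting from behind the containers

ROBOT

A 6-joint arm with a two-finger parallel gripper is mounted at the origin on the work surface. World frame = base frame: x ahead of the robot, y to its left, z up, the work surface at z = 0. Lengths are in mm, angles in rad, forces in N, time in s.
With the tool pointing down it reaches from about 225 to 875 mm from the base axis. Payload 3.4 kg.
Tool frame: the origin (TCP) lies on the centre line of the jaws, within the pads' length; the fingertips stand 11 mm ahead of it and the grasp point (between the pads) lies 8 mm behind it; z points along the fingers, y is the line along which they close (so a half turn about z gives the same grasp; the last joint's range is limited). The gripper opens to 85 mm and grips with 20 to 120 N. Pads are 22 mm wide; open, the fingers measure 114 mm over their backs; the gripper's body (76 mm by 85 mm) begins 54 mm behind the grasp point. The pads swing forward as they close: fully open they stand 13 mm farther back than shut.
Start: joints at [-1.331, 0.276, 1.505, -0, 1.361, -0.121], TCP at [202.989, -538.015, 215.128] pointing down, gripper open.
Joint ranges: [-2.89, 2.89], [-0.75, 2.08], [0.22, 2.7], [-1.18, 4.32], [0.11, 2.71], [-2.7, 2.7]. Speed limits (rad/s): [2.57, 2.57, 3.14, 3.14, 3.14, 3.14].

INTERFACE

Orientations are given as [roll, pitch, yaw] about the fixed x, y, z axes, in that order (R = Rz(yaw) Ry(pitch) Rx(roll)).
In Python, from cell import * gives the robot as it stands. Calls block until the motion is done:
- move_to(position, orientation): joint-space move of the TCP to a pose.
- move_l(position, feed=150, rotation=None): straight line of the TCP; rotation=None keeps the orientation; feed is the mean speed in mm/s.
- movej(angles): joint-space move.
- command_gripper(opening, grip_force=None): finger opening in mm; grip_force is the grip in N (None keeps the last); returns when the fingers have stopped.
- wait(seconds).
- ik(position, orientation): joint angles nearest the present ones, or None.
- state(): the state.
- snapshot(name): name is "scene" or "top"; returns a dict with "pixels" (480x640x3 uint8, red, green, blue), "z_map" (480x640 float32, mm along the optical axis (not along the pixel's ray), 0 where there is no reading), "intrinsics" (3x3 intrinsics, pixels), "view" (4x4, takes a point from world to camera coordinates). Camera axes: x right, y down, z forward; pixel columns grow to the right and rows downward; lengths in mm; the calibration is good to about 2 mm. A picture is of the moment at which its call begins.
A pose or a line that the arm cannot do raises PlanningError and nothing moves.
- finish_job(): hands the job in; it is judged then, once.
The state is a dict: "t": time; "joint_positions": joint angles; "joint_velocities": joint speeds; "tau": joint torques, N m; "position": TCP position; "tcp_rot": TCP orientation; "force": force on the tool from outside, world axes, zero at the start; "wrist_torque": the same for the moment, N m; "gripper_width": finger opening in mm; "grip_force": force on a finger pad.
Only numpy, scipy, OpenCV 4.12 (cv2) and the standard library are available. Lean on these libraries where they do the work, as an engineer would, in place of code of your own. Each camera call takes 0.05 s, during which the arm holds its last target. There are 200 camera calls.

TASK

A brass flanged fitting is shut in on the small aluminium stand by three tall containers: first clear all three containers to the rubber side mat, standing upright, and only then fetch the fitting and stand it upright in the middle of the bench scale's pan. When it is on the scale, put every container back on the very pad of the stand where it stood at the start, centred on the pad. Set things down without dropping or toppling them, and leave the parts bin, the cup and the wrench alone.

Things in the scene. Friction and masses are not known exactly. Their poses are not given: they have to be found in the camera images.
- stand: Fixed aluminium board 190 (x) x 220 (y) x 12 mm; far (+x) edge has a lip 5 mm thick, 26 mm high over the bench. Origin: centre of underside; yaw within 0.25 rad. Three thin cork round pads, 70 mm diameter, flush with its top, at (-32,0), (30,62), (30,-62) mm in its frame, a container centred on each (which on which varies); the fitting stands at (30,0).
- mat: Black rubber mat lying fixed on the bench, 260 (x) x 140 (y) x 4 mm thick: the side area. A container counts as on it when its whole foot stands on it. Origin: centre of its underside; yaw up to 0.15 rad either way. It lies on the left or the right of the stand; the scale is on the other side.
- scale: Fixed bench scale: white housing 200 (x) x 150 (y) x 26 mm with a round steel pan of 120 mm diameter, its flat top 40 mm above the bench; the pan does not move. Origin: on the bench directly under the centre of the pan (the housing reaches from -125 to +75 mm in x, the display is at the -x end).
- jar: Round clear plastic screw jar with white lid, loose, the widest of the three containers: straight sides 56 mm diameter, 104 mm tall, about 0.22 kg. Origin: centre of its underside, z up along its height.
- tin: Square steel tin with straight sides, loose, 46 x 46 mm, 106 mm tall, about 0.25 kg. Origin: centre of its underside, z up along its height. Its x and y axes are square to its sides; at the start they lie within 0.1 rad of those of the stand.
- tube: Slim round aluminium canister with a black cap, loose, straight sides 40 mm diameter, 112 mm tall, about 0.2 kg. Origin: centre of its underside, z up along its height.
- fitting: Brass pipe fitting, loose, about 0.22 kg: a round flange 50 mm diameter and 9 mm thick at the bottom, from it a round neck of 28 mm diameter up to 46 mm total height. Grip it by the neck. Origin: centre of its underside, z up along its height.
- bin: Bystander: open blue plastic parts bin with bolts, 150 x 100 x 70 mm, beyond the work on the left (+y). Origin: centre of its underside. Leave alone.
- cup: Bystander: round clear cup with brass pieces, 72 mm diameter, 70 mm tall, beyond the work on the right (-y). Origin: centre of its underside. Leave alone.
- wrench: Bystander: steel wrench about 170 mm long lying flat across the bench beyond the stand. Leave alone.

How it is judged:
By the outcome, as a careful person would: the job done as asked, in the order asked, and still so for the second after the job is handed in, with the robot touching nothing.
It also fails if it takes over 141 s, if anything falls off the work surface, if the arm or the gripper's body presses on something with over 40 N, if the wrist force passes 120 N, or if a joint passes its speed limit or range.

## Working session

There is one attempt and no reset: what is moved stays moved. The work goes in short steps, each a Python script; the robot and the scene stay as the last script left them, time stands still between calls to the robot, and variables do not carry over. Pictures are saved under pics/ and viewed, at most 14 in all, crops included, and the job is handed in when it is done.

```bash
mkdir -p pics; ls; python3 - <<'E'
from cell import *
import cv2,numpy as np
for n in ["top","scene"]:
    s=snapshot(n); cv2.imwrite(f"pics/{n}0.png",s["pixels"][:,:,::-1]); np.savez(f"{n}0.npz",**s)
    print(n,s["intrinsics"].tolist(),np.round(s["view"],3).tolist())
print(state())
E
```

```text
pics
top [[485.3820022125933, 0.0, 325.8778758724029], [0.0, 485.3820022125933, 239.62034827937677], [0.0, 0.0, 1.0]] [[0.024, -1.0, -0.013, -3.784], [-0.987, -0.021, -0.157, 621.286], [0.157, 0.017, -0.987, 880.076], [0.0, 0.0, 0.0, 1.0]]
scene [[524.5478045501486, 0.0, 326.06984803602325], [0.0, 524.5478045501486, 231.2949128820462], [0.0, 0.0, 1.0]] [[-0.845, 0.535, -0.0, 510.942], [0.376, 0.593, -0.713, -208.357], [-0.381, -0.602, -0.702, 1200.558], [0.0, 0.0, 0.0, 1.0]]
{'t': 0.1, 'joint_positions': array([-1.33103600e+00,  2.76541735e-01,  1.50600458e+00, -1.72306536e-05,
        1.36069456e+00, -1.21009638e-01]), 'joint_velocities': array([ 1.04541667e-04, -2.21734438e-03, -3.28476953e-03, -1.39120788e-03,
       -8.48122935e-05, -2.69619891e-04]), 'tau': array([ 1.03030517e-03, -4.17700410e+01, -2.46404940e+01, -2.48930437e-04,
        5.79579355e-03,  3.06789325e-06]), 'position': array([ 202.83761605, -537.5076514 ,  214.32131734]), 'tcp_rot': array([-3.13995446e+00, -1.82241104e-04,  3.60773427e-01]), 'force': array([-0.47779054,  0.06343543, -0.31303435]), 'wrist_torque': array([ 0.00351713,  0.00770727, -0.03491743]), 'grip_force': 0.0, 'gripper_width': 85.36409545517729}
```

View pics/top0.png

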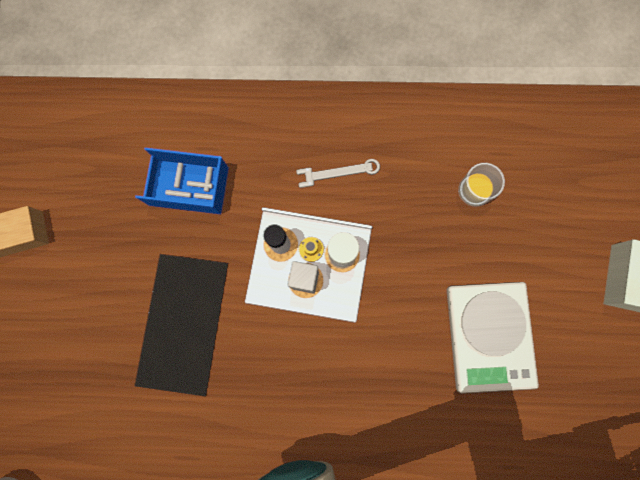

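View pics/scene0.png

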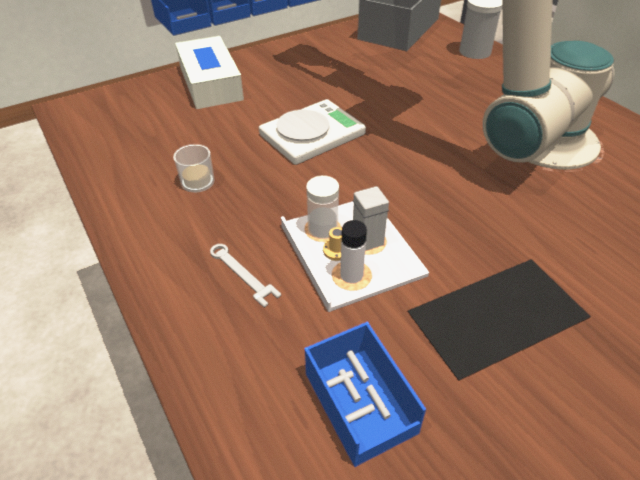

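The top view shows the tube at about (275,237), the jar at (343,247), the tin at (303,276) and the fitting at (312,248). The mat is at (182,325) on the left, and the scale pan at (493,323) on the right. I'll enlarge a crop to read the positions more accurately.

```bash
cat > h.py <<'E'
import numpy as np,cv2
def ray(s,uv,z):
    """world points on plane z seen at pixels uv"""
    uv=np.atleast_2d(np.array(uv,float)); V=s["view"];R,t=V[:3,:3],V[:3,3]
    c=-R.T@t; d=(R.T@np.linalg.inv(s["intrinsics"])@np.c_[uv,np.ones(len(uv))].T).T
    return c+d*((z-c[2])/d[:,2])[:,None]
def cloud(s):
    v,u=np.mgrid[:480,:640]; Z=s["z_map"]; K=s["intrinsics"]
    p=np.stack([(u-K[0,2])*Z/K[0,0],(v-K[1,2])*Z/K[1,1],Z],-1)
    V=s["view"]; w=(p-V[:3,3])@V[:3,:3]; w[Z==0]=np.nan; return w
E
python3 - <<'E'
import cv2,numpy as np
from h import *
i=cv2.imread("pics/top0.png")
cv2.imwrite("pics/c1.png",cv2.resize(i[200:330,235:385],None,fx=4.6,fy=4.6,interpolation=cv2.INTER_CUBIC))
s=dict(np.load("top0.npz")); w=cloud(s)
def top(zlo,zhi,box):
    x0,y0,x1,y1=box; q=w[y0:y1,x0:x1].reshape(-1,3); q=q[(q[:,2]>zlo)&(q[:,2]<zhi)]
    (cx,cy),wh,a=cv2.minAreaRect(q[:,:2].astype(np.float32)); return np.round([cx,cy,*wh,a,np.median(q[:,2]),len(q)],1), np.round(np.mean(q,0),1)
print("tube",top(106,120,(255,215,300,265)));print("jar",top(98,112,(318,220,365,280)))
print("tin",top(100,125,(280,255,325,300)));print("fit",top(46,66,(296,230,328,262)))
print("pan",top(35,46,(440,280,540,365)))
hsv=cv2.cvtColor(i,cv2.COLOR_BGR2HSV); 
m=((hsv[...,2]<60)).astype(np.uint8); m[:, :120]=0;m[:,240:]=0;m[:245]=0;m[410:]=0
c=max(cv2.findContours(m,0,2)[0],key=cv2.contourArea)[:,0]
p=ray(s,c,4)[:,:2].astype(np.float32); print("mat",cv2.minAreaRect(p))
print("stand",ray(s,[[246,302],[356,321],[371,229],[263,211]],12).round(1).tolist())
m=(hsv[...,1]<60)&(hsv[...,2]>140);m=m.astype(np.uint8);m[:, :235]=0;m[:,385:]=0;m[:200]=0;m[335:]=0
c=max(cv2.findContours(m,0,2)[0],key=cv2.contourArea)[:,0]
p=ray(s,c,12)[:,:2].astype(np.float32); print("standrect",cv2.minAreaRect(p))
E
```

```text
tube (array([586.3,  80.4,  62.3,  37.6,  35.4, 117. ,  59. ]), array([586.4,  77.9, 115.2]))
jar (array([582.5, -17.9,  44.3,  26.4,  59.5, 107.3,  28. ]), array([576. , -18.8, 106.1]))
tin (array([545.9,  49.7,  46.1,  46.3,  80.3, 118.3, 702. ]), array([545.4,  49.4, 117.9]))
fit (array([606.7,  40.6,  26.5,  25.6,  44.8,  58.8, 171. ]), array([606.5,  40.4,  58.6]))
pan (array([ 471.7, -307. ,  118.9,  119.5,   83.5,   40.6, 3274. ]), array([ 471.2, -306.7,   40.6]))
mat ((456.4433288574219, 289.48638916015625), (138.58334350585938, 257.340576171875), 83.69335174560547)
stand [[500.2, 164.2, 12.0], [468.7, -51.3, 12.0], [650.5, -78.7, 12.0], [682.8, 138.9, 12.0]]
standrect ((578.8362426757812, 45.00536346435547), (223.06887817382812, 194.1672821044922), 81.41650390625)
```

View pics/c1.png

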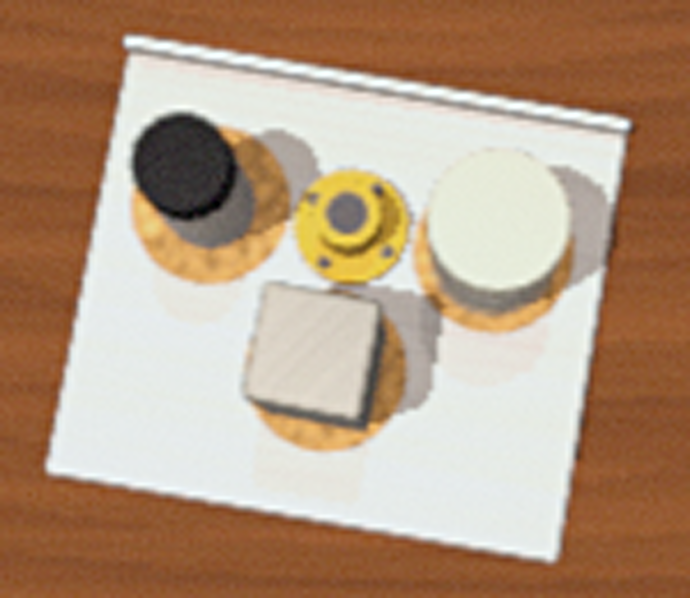

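The crop shows the tube cap at crop (184,166), the jar lid at (499,220), the tin top at (313,354) and the fitting at (352,225). Each container sits on its cork pad. The fitting and the tin both put the stand at about (577,45) with yaw -0.148. I'll check the jar and tube against that, then start moving.

```bash
python3 - <<'E'
import numpy as np
from h import *
s=dict(np.load("top0.npz")); f=lambda x,y:[235+(x+.5)/4.6-.5,200+(y+.5)/4.6-.5]
print("tube",ray(s,[f(184,166)],124),"jar",ray(s,[f(499,220)],116),"tin",ray(s,[f(313,354)],118),"fit",ray(s,[f(347,213)],58))
s2=dict(np.load("scene0.npz"))
print("scene tube",ray(s2,[354,233],124),"jar",ray(s2,[323,187],116),"tin",ray(s2,[370.5,200],118))
a=-.148;R=np.array([[np.cos(a),-np.sin(a)],[np.sin(a),np.cos(a)]])
for p in [(-32,0),(30,62),(30,-62),(30,0)]: print(p,R@p+[577.2,45])
from cell import ik
for p in [(545.9,49.7,90),(616,102,90),(598,-20.7,90),(541,280,90),(372,299,90),(471.5,-307,60),(471.5,-307,240),(372,299,240)]:
    q=ik(p,[np.pi,0,-.15]); print(p,None if q is None else np.round(q,2))
E
```

```text
tube [[614.37217421  99.52380794 124.        ]] jar [[597.24111564 -21.66722867 116.        ]] tin [[543.91251745  48.18924561 118.        ]] fit [[607.10566389  39.77957769  58.        ]]
scene tube [[623.44927545 109.83690039 124.        ]] jar [[599.90473334 -17.70724393 116.        ]] tin [[552.30313999  55.30861021 118.        ]]
(-32, 0) [545.54982475  49.71872937]
(30, 62) [616.01457744 101.89840576]
(30, -62) [597.72950114 -20.74602332]
(30, 0) [606.87203929  40.57619122]
(545.9, 49.7, 90) [-0.04  0.34  1.75 -0.    1.05  1.68]
(616, 102, 90) [ 0.05  0.44  1.58 -0.    1.12  1.77]
(598, -20.7, 90) [-0.15  0.4   1.64 -0.    1.1   1.57]
(541, 280, 90) [ 0.36  0.42  1.62 -0.    1.11  2.08]
(372, 299, 90) [ 0.53  0.24  1.9  -0.    1.    2.25]
(471.5, -307, 60) [-0.7   0.39  1.76 -0.    1.    1.02]
(471.5, -307, 240) [-0.7   0.24  1.49 -0.    1.41  1.02]
(372, 299, 240) [ 0.53  0.11  1.65 -0.    1.37  2.25]
```

```bash
cat >> h.py <<'E'
from cell import *
PI=np.pi; HI=215
def brief(tag):
    s=state(); print(tag,"t%.1f"%s["t"],"w%.1f"%s["gripper_width"],"g%.0f"%s["grip_force"],"p",s["position"].round(1),"rot",s["tcp_rot"].round(3),"F",s["force"].round(1)); return s
def pick(xy,z,yaw,open_=85,force=45,hi=HI,first=False):
    """from above: descend to TCP z, close, lift"""
    if first: move_to([*xy,hi],[PI,0,yaw]); 
    else: move_l([*xy,hi],250,[PI,0,yaw])
    if state()["gripper_width"]<open_-2: command_gripper(open_)
    move_l([*xy,z],130); brief("at"); command_gripper(0,force); s=brief("grip")
    move_l([*xy,hi],130); brief("up")
def place(xy,z,yaw,open_,hi=HI):
    """carry at hi, lower to z+8, then slowly down with a contact check, release, rise"""
    move_l([*xy,hi],220,[PI,0,yaw]); move_l([*xy,z+6],150)
    wait(.2); f0=state()["force"][2]
    zz=z+6
    while zz>z-2:
        zz-=3 if zz>z+3 else 0.7
        move_l([*xy,zz],30)
        if state()["force"][2]-f0>2.5: break
    brief("down z-dz %.1f"%(zz-z)); command_gripper(open_); move_l([*xy,z+15],60); move_l([*xy,hi],200); brief("placed")
a=-.148
PAD=dict(tin=(545.6,49.6),tube=(615.4,101.2),jar=(597.6,-21.0)); FIT=(606.8,40.4)
H=dict(tin=106,tube=112,jar=104); GZ={k:12+v-30-8 for k,v in H.items()}   # TCP z of the grasp on the stand
YAW=dict(tin=-.165,tube=a,jar=a); OP=dict(tin=62,tube=56,jar=72)
m=lambda d:(456.4+d*np.cos(-.11),289.5+d*np.sin(-.11))
MAT=dict(tin=m(-85),jar=m(0),tube=m(85)); PAN=(471.5,-306.9)
E
python3 - <<'E'
from h import *
pick(PAD["tin"],GZ["tin"],YAW["tin"],first=True)
place(MAT["tin"],GZ["tin"]-8,YAW["tin"],OP["tin"])
s=snapshot("top");cv2.imwrite("pics/t1.png",s["pixels"][:,:,::-1])
E
```

```text
at t3.7 w85.2 g0 p [546.3  49.5  80.7] rot [-3.141e+00 -2.000e-03 -1.650e-01] F [-0.4 -0.5 -0.6]
grip t4.2 w45.4 g47 p [546.1  49.4  80.7] rot [ 3.142e+00 -1.000e-03 -1.650e-01] F [-0.8 -1.4  4.1]
up t5.3 w45.4 g46 p [544.9  49.6 213.9] rot [ 3.141e+00  2.000e-03 -1.650e-01] F [ 0.2 -0.3 -2.5]
down z-dz 0.2 t9.4 w44.9 g47 p [372.  298.8  72.7] rot [-3.141 -0.    -0.165] F [-0.7 -0.8  3.8]
placed t10.9 w61.9 g0 p [371.1 298.4 213.9] rot [ 3.14e+00  2.00e-03 -1.65e-01] F [-0.5  0.2 -0.8]
```

```bash
python3 - <<'E'
from h import *
for k in ["jar","tube"]:
    pick(PAD[k],GZ[k],YAW[k]); place(MAT[k],GZ[k]-8,YAW[k],OP[k])
move_l([440,100,230],250)
s=snapshot("scene");cv2.imwrite("pics/s2.png",s["pixels"][:,:,::-1])
E
```

```text
at t14.2 w85.0 g0 p [598.3 -21.1  78.8] rot [-3.142e+00 -2.000e-03 -1.480e-01] F [ 0.2 -0.1  0.1]
grip t14.6 w54.4 g48 p [598.2 -21.2  79.1] rot [ 3.141e+00 -2.000e-03 -1.480e-01] F [-0.6 -0.9  5.1]
up t15.8 w54.6 g48 p [596.9 -20.9 213.9] rot [-3.142e+00  2.000e-03 -1.480e-01] F [ 0.1  0.2 -1.5]
down z-dz 0.9 t19.8 w54.3 g48 p [456.5 289.5  71.1] rot [-3.141 -0.    -0.148] F [-0.1  1.   0.6]
placed t21.3 w72.2 g0 p [455.6 289.1 213.8] rot [ 3.14e+00  2.00e-03 -1.48e-01] F [ 0.1 -0.2  0.3]
at t23.9 w85.2 g0 p [616.1 101.3  86.8] rot [-3.141e+00 -2.000e-03 -1.480e-01] F [ 0.2 -0.2  0.1]
grip t24.4 w38.3 g45 p [616.  101.1  86.8] rot [-3.141e+00 -2.000e-03 -1.480e-01] F [-0.  -0.8  3.4]
up t25.5 w38.5 g45 p [614.7 101.2 213.8] rot [ 3.141e+00  2.000e-03 -1.480e-01] F [-0.7  0.9 -2.2]
down z-dz 0.2 t29.0 w38.6 g46 p [541.1 280.2  78.8] rot [-3.141e+00 -1.000e-03 -1.480e-01] F [-0.2 -1.   3.4]
placed t30.5 w56.4 g0 p [540.1 279.8 213.8] rot [ 3.14e+00  2.00e-03 -1.48e-01] F [ 0.3 -0.5 -0.5]
```

View pics/s2.png

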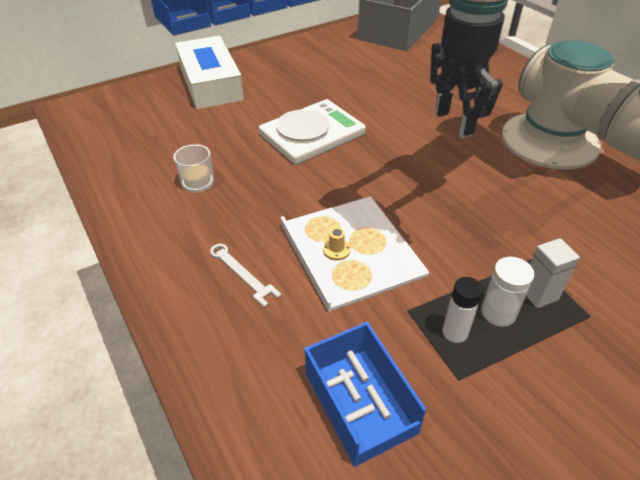

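All three containers stand upright on the mat: tube at (461,310), jar at (507,292), tin at (551,272). The fitting is alone at (337,243). Next I'll fetch it.

```bash
python3 - <<'E'
from h import *
pick(FIT,37,a,open_=60,force=45,hi=170)
s=snapshot("top"); np.savez("top1.npz",**s)
place(PAN,65,a,55,hi=170)
move_l([330,-80,230],250)
s=snapshot("top"); np.savez("top2.npz",**s); i=s["pixels"][:,:,::-1].copy();cv2.imwrite("pics/t2.png",i)
w=cloud(s); q=w[270:370,440:545].reshape(-1,3)
for lo,hi in [(35,44),(80,95)]:
    r=q[(q[:,2]>lo)&(q[:,2]<hi)]; print(lo,cv2.minAreaRect(r[:,:2].astype(np.float32)),np.median(r[:,2]))
# cork pads
hsv=cv2.cvtColor(i,cv2.COLOR_BGR2HSV); m=((hsv[...,1]>60)*1).astype(np.uint8); m[:, :252]=0;m[:,366:]=0;m[:218]=0;m[312:]=0
for c in cv2.findContours(m,0,1)[0]:
    if cv2.contourArea(c)>300:
        p=ray(s,c[:,0],12)[:,:2].astype(np.float32); print("pad",cv2.contourArea(c),cv2.minEnclosingCircle(p), cv2.fitEllipse(p))
E
```

```text
at t33.8 w59.8 g0 p [607.6  40.4  37.8] rot [-3.141e+00 -2.000e-03 -1.480e-01] F [ 0.5 -0.5  0.1]
grip t34.2 w24.1 g44 p [607.3  40.1  37.9] rot [ 3.141e+00 -1.000e-03 -1.480e-01] F [-1.  -0.7  5.2]
up t35.4 w24.2 g44 p [606.   40.4 168.8] rot [ 3.141e+00  2.000e-03 -1.480e-01] F [-0.7 -0.8 -2. ]
down z-dz 0.2 t39.5 w24.4 g45 p [ 471.7 -307.3   66. ] rot [ 3.141e+00 -1.000e-03 -1.480e-01] F [-1.7 -0.6  5.4]
placed t40.9 w55.0 g0 p [ 470.9 -306.4  169.2] rot [-3.141e+00  1.000e-03 -1.480e-01] F [ 0.1 -1.2  0.9]
35 ((471.5898742675781, -306.7628173828125), (118.71646881103516, 118.74197387695312), 36.870994567871094) 40.53658781344978
80 ((471.81982421875, -306.1689147949219), (24.629404067993164, 28.102571487426758), 1.1383213996887207) 86.58654003800198
pad 910.0 ((545.6908569335938, 49.07677459716797), 34.5262565612793) ((545.791748046875, 49.186405181884766), (66.52970123291016, 67.53234100341797), 105.17076110839844)
pad 895.5 ((598.113525390625, -21.66048812866211), 34.72134017944336) ((598.086181640625, -21.395559310913086), (67.1303939819336, 67.31019592285156), 112.98108673095703)
pad 880.5 ((616.56982421875, 101.12828063964844), 34.538490295410156) ((616.55419921875, 101.22036743164062), (66.60330963134766, 67.73542022705078), 79.46437072753906)
```

View pics/t2.png

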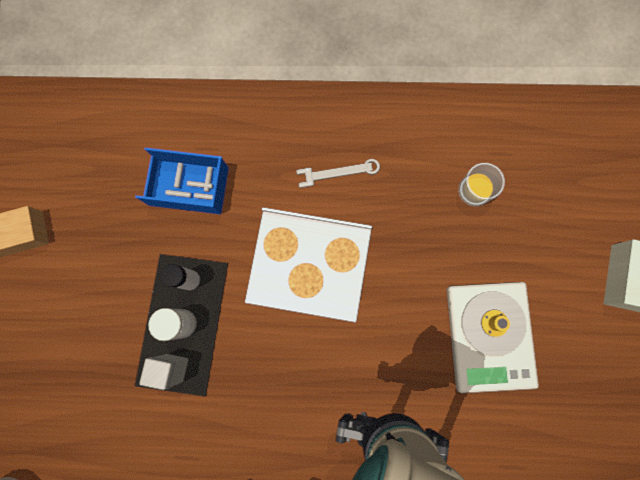

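The fitting stands on the pan at (495,323), within about 1 mm of the middle, and the empty pads match my pad positions to within about 1 mm. Now I'll put the containers back.

```bash
python3 - <<'E'
from h import *
for n,k in enumerate(["jar","tube","tin"]):
    pick(MAT[k],GZ[k]-8,YAW[k],open_=85 if k=="jar" else 75,first=n==0); place(PAD[k],GZ[k],YAW[k],OP[k])
move_l([400,-100,240],250); move_l([330,-150,240],250)
s=snapshot("top"); np.savez("top3.npz",**s); i=s["pixels"][:,:,::-1].copy()
s0=dict(np.load("top0.npz")); i0=s0["pixels"][:,:,::-1]
f=lambda j:cv2.resize(j[205:330,240:380],None,fx=2.8,fy=2.8,interpolation=cv2.INTER_CUBIC)
cv2.imwrite("pics/cmp.png",np.hstack([f(i0),f(i)]))
for k,(x,y,w,h,z) in dict(tube=(260,222,32,30,124),jar=(326,229,36,37,116),tin=(284,258,40,38,118)).items():
    t=i0[y:y+h,x:x+w]; r=cv2.matchTemplate(cv2.resize(i[y-8:y+h+8,x-8:x+w+8],None,fx=5,fy=5,interpolation=2),cv2.resize(t,None,fx=5,fy=5,interpolation=2),cv2.TM_CCOEFF_NORMED)
    _,v,_,l=cv2.minMaxLoc(r); d=np.array(l)/5-8
    print(k,"px",d,"mm",(ray(s,[[x,y]+d],z)-ray(s,[[x,y]],z))[0,:2].round(1),round(v,3))
s=snapshot("scene"); cv2.imwrite("pics/s3.png",s["pixels"][:,:,::-1])
E
```

```text
at t45.4 w85.2 g0 p [457.  289.8  70.7] rot [-3.141e+00 -1.000e-03 -1.480e-01] F [ 0.6 -0.8  0.1]
grip t45.8 w54.3 g47 p [456.9 289.6  71. ] rot [-3.141e+00 -1.000e-03 -1.480e-01] F [ 0.1 -0.5  6. ]
up t47.0 w54.0 g48 p [455.8 289.2 214. ] rot [ 3.14e+00  2.00e-03 -1.48e-01] F [ 0.4 -0.7 -1.2]
down z-dz 0.2 t51.2 w54.5 g48 p [598.  -21.1  79. ] rot [ 3.142e+00 -1.000e-03 -1.480e-01] F [-0.6 -1.1  5.2]
placed t52.7 w71.9 g0 p [596.7 -20.9 213.8] rot [ 3.142e+00  2.000e-03 -1.480e-01] F [ 0.4 -0.8 -0.1]
at t55.5 w75.0 g0 p [541.6 280.5  78.8] rot [-3.141e+00 -2.000e-03 -1.480e-01] F [-0.1  0.4 -0.5]
grip t55.9 w38.4 g45 p [541.5 280.3  78.9] rot [-3.141e+00 -2.000e-03 -1.480e-01] F [ 0.1 -0.1  4.5]
up t57.1 w38.3 g45 p [540.2 279.9 213.8] rot [ 3.14e+00  2.00e-03 -1.48e-01] F [-0.1  0.  -1.8]
down z-dz 0.2 t60.5 w38.6 g46 p [615.8 101.2  87. ] rot [-3.141e+00 -1.000e-03 -1.480e-01] F [-0.9 -0.5  3. ]
placed t62.0 w56.0 g0 p [614.5 101.2 213.8] rot [ 3.141e+00  2.000e-03 -1.480e-01] F [-0.3  0.1 -0.4]
at t65.0 w74.8 g0 p [372.5 299.2  72.6] rot [-3.141e+00 -1.000e-03 -1.650e-01] F [-0.5 -0.7  0.1]
grip t65.3 w45.0 g47 p [372.3 298.9  72.8] rot [-3.141e+00 -1.000e-03 -1.650e-01] F [-0.6 -2.   6.1]
up t66.6 w45.0 g46 p [371.3 298.5 214.1] rot [ 3.14e+00  2.00e-03 -1.65e-01] F [-0.1 -0.9 -1.4]
down z-dz 0.2 t70.6 w45.2 g47 p [545.8  49.6  80.9] rot [-3.142e+00 -1.000e-03 -1.650e-01] F [-1.1  0.8  3.9]
placed t72.0 w62.0 g0 p [544.7  49.6 213.9] rot [ 3.141e+00  2.000e-03 -1.650e-01] F [-0.1 -0.  -2.2]
tube px [0.2 0. ] mm [ 0.  -0.4] 0.997
jar px [0. 0.] mm [0. 0.] 0.997
tin px [0.  0.2] mm [-0.4 -0. ] 0.93
```

View pics/cmp.png

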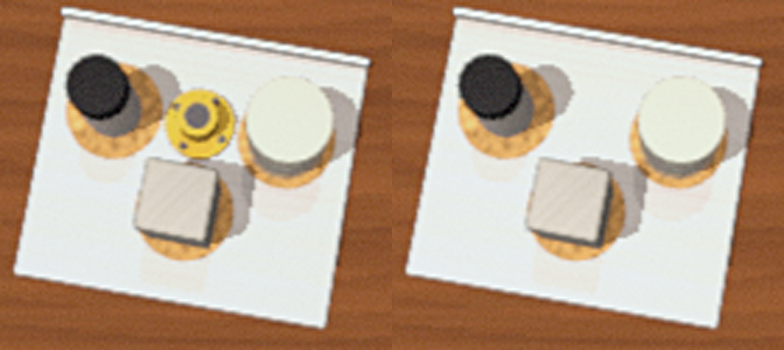

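View pics/s3.png

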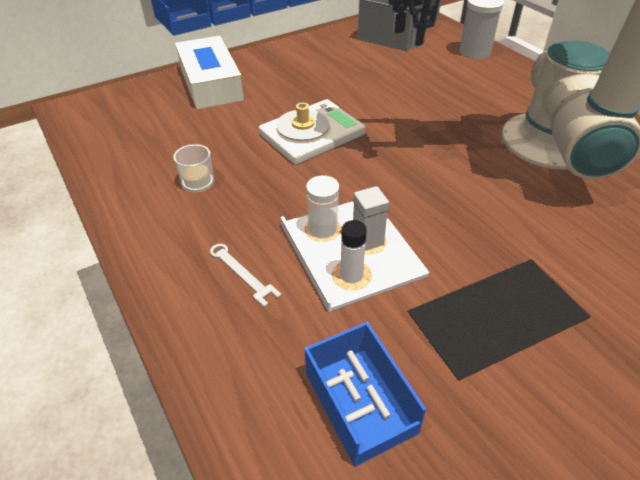

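The before and after crops match to within 0.5 mm. All three containers are upright on their own pads, the fitting stands upright on the pan at (303,117), and the bin, cup and wrench haven't moved.

```bash
python3 -c "
from cell import *
print(finish_job())"
```

```text
the job is handed in; nothing more can be done
None
```

The job is handed in: the fitting stands upright within about 1 mm of the middle of the scale pan, the jar, tube and tin are back on their own pads within about 0.5 mm of where they started, and the bin, cup and wrench were left alone; it took about 75 s of the 141 s.

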